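Pop the blade cassette out of the slicer and catch it

TASK

The bench slicer's blade cassette has to come out for washing. Press the green eject paddle down with one finger, with the other finger already waiting over the runway, so that the cassette that springs out is stopped by it while only part-way out of its bay, before it shoots off along the guides. Do not grip or lift anything and leave the tableware alone; finish while still holding the cassette trapped, part-way out, with your finger against its blue front.

Things in the scene. Friction and masses are not known exactly. Their poses are not given: they have to be found in the camera images.
- slicer: Slicer fixed on an orange-brown board (340 x 460 x 8 mm), one immovable body. Origin: centre of the board's underside, on the worktop; z up; +x from the runway's open end (x = -110 mm) to the white spring housing at the rear (x 60 to 110, top 66 mm above the worktop); +y to the paddle's side. The cassette is ejected along -x. White bay walls flank it (x 2 to 62, top 56 mm above the worktop).
- cassette: Loose blade cassette, 60 long x 36 mm high, about 140 g: white body 50 mm wide, blue front flange 68 wide x 10 mm thick. Origin: centre of its underside, axes as the slicer's; seated, its top is 66 mm above the worktop. A spring behind pushes it along -x with 4 N (2 N at the end of its 85 mm stroke); two gates hold it. With the paddle 8 to 9 mm down they let go and it shoots out in about 0.1 s.
- cassette_front (a point): Centre of the cassette's blue front face, 48 mm above the worktop; seated, it is at about x = -11, y = 0 mm in the slicer's frame, x falling as it comes out. A finger waiting before it may stand anywhere in y = -25 to 25 mm, its tip some millimetres below the cassette's top (66 mm above the worktop).
- runway (a point): Middle of the steel runway floor, 30 mm above the worktop, at x = -55, y = 0 mm in the slicer's frame. The runway is 70 mm wide between two low white guides (5 mm thick, top 36 mm above the worktop, from x = -4 to -108 mm).
- paddle_top (a point): Centre of the top of the green eject paddle, 60 (slicer x) x 34 mm (slicer y), at x = -45, y = 67 mm in the slicer's frame, 58 mm above the worktop when up; it moves straight down. Nothing taller than 36 mm stands between it and the runway.
- paddle (a joint): Travel of the green paddle in m: 0 up, 0.014 fully down. Spring 2 N at the start, 6 N fully down, plus up to about 4 N of gate friction before the release at 0.008 to 0.009; it springs back when released.
- soup_bowl: Bystander: white bowl, 112 mm across, 50 mm high, right rear of the board (slicer -y side). Origin: centre of its underside.
- ramekin: Bystander: small blue cup, 64 mm across, 40 mm high, on the board. Origin: centre of its underside.
- spice_jar: Bystander: amber jar with a black cap, 44 mm across, 70 mm high, on the board. Origin: centre of its underside.
- pepper_mill: Bystander: dark wooden pepper mill, 48 mm across, 94 mm high, on the board. Origin: centre of its underside.
- spoon: Bystander: steel spoon 160 mm long, lying along the board's edge on the slicer's +y side.
Mind the look-alikes: they are no part of the job. There is more than one size of the cassette; the job needs the smallest.

How it is judged:
By the outcome, as a careful person would: the job done as asked, in the order asked, and still so for the second after the job is handed in, while the arm keeps its last pose, push and grip.
It also fails if it takes over 32 s, if anything falls off the work surface, if the arm or the gripper's body presses on something with over 40 N, if the wrist force passes 120 N, or if a joint passes its speed limit or range.

ROBOT

A 7-joint arm with a two-finger parallel gripper is mounted at the origin on the work surface. World frame = base frame: x ahead of the robot, y to its left, z up, the work surface at z = 0. Lengths are in m, angles in rad, forces in N, time in s.
With the tool pointing down it reaches from about 0.35 to 0.9 m from the base axis. Payload 8.1 kg.
Tool frame: the origin (TCP) lies between the finger pads; the fingertips stand 8 mm ahead of it and the grasp point (between the pads) lies 11 mm behind it; z points along the fingers, y is the line along which they close (so a half turn about z gives the same grasp; the last joint's range is limited). The gripper opens to 85 mm and grips with 20 to 120 N. Pads are 22 mm wide; open, the fingers measure 114 mm over their backs; the gripper's body (76 mm by 85 mm) begins 54 mm behind the grasp point. The pads swing forward as they close: fully open they stand 13 mm farther back than shut.
Start: joints at [1.108, 0.434, 0.025, 1.573, -0.012, 1.134, -0.075], TCP at [0.22, -0.585, 0.239] pointing down, gripper open.
Joint ranges: [-2.62, 2.62], [-0.44, 2.09], [-1.27, 1.32], [0.08, 2.57], [-1.32, 4.46], [0.12, 2], [-2.74, 2.74]. Speed limits (rad/s): [2.22, 2.22, 3.01, 3.01, 3.14, 3.14, 3.14].

INTERFACE

Orientations are given as a rotation vector (axis times angle).
In Python, from workcell import * gives the robot as it stands.
- The arm moves only by the shell command python3 -m creep 'ROWS' [OPENING] [FORCE]. ROWS is JSON, a list that holds one entry, the list of rows, each a list of 4 numbers: the shift along the tool's x, y, z in mm, then the turn about the tool's z in degrees. In form: [[[dx, dy, dz, turn], ...]]. A call has 1 to 20 rows; each row shifts and turns the commanded pose from where the row before left it, along the tool's axes as they then stand; what a row does not reach is not made up. A row lasts 1/10 s, in which the tool goes at most 50 mm and 8.59 degrees, less where a joint would pass 70% of its speed; a pose out of reach is approached as far as the arm can. A call is refused whole if a number of a shift passes 50 or a number of a turn 8.59, either way. A call with a gripper value outside its range is refused whole. OPENING is the opening in per cent of the stroke, from 0 (shut) to 100 (fully open), set as the call begins (- or left out, the last holds). The fingers move at their own pace and stop on an object; FORCE is the grip in N (left out, the last holds). Time passes only in rows, so rows that do not move let the fingers close. It gives the time, the measured TCP pose, the force, the opening and the grip force at its end, in the units of the state.
- state(): the state, without advancing time (a new reading comes with each control period).
- capture(name): name is "side" or "top" or "wrist"; returns (picture, depth): 480x640x3 uint8, red, green, blue; 480x640 float32, m along the optical axis (not along the pixel's ray), 0 where there is no reading.
- calibration(name): a dict with "mtx" (3x3 intrinsics, pixels), "eye" and "rotation" of the camera in the world. Camera axes: x right, y up, looking along -z (the intrinsics and any distortion apply to the point x, -y, -z); pixel columns grow to the right and rows downward; lengths in m; the calibration is good to about 2 mm. A picture is of the moment at which its call begins: read the wrist's pose just before it. calibration takes no time and is no camera call; for the wrist camera it gives the pose at the moment of the call.
- close_job(): hands the job in; it is judged then, once.
The state is a dict: "clock": time; "q": joint angles; "joint_vel": joint speeds; "effort": joint torques, N m; "position": TCP position; "ee_rot": TCP orientation; "ft_force": force on the tool from outside, world axes, zero at the start; "torque": the same for the moment, N m; "grip_width": finger opening in m; "finger_force": force on a finger pad.
Only numpy, scipy, OpenCV 4.12 (cv2) and the standard library are available. Lean on these libraries where they do the work, as an engineer would, in place of code of your own. Each camera call takes 0.05 s, during which the arm holds its last target. There are 200 camera calls.

## Working session

There is one attempt and no reset: what is moved stays moved. The work goes in short steps, Python scripts to look and compute and a shell command to move; the robot and the scene stay as the last step left them, time stands still between calls to the robot, and variables do not carry over. Pictures are saved under pics/ and viewed, at most 10 in all, crops included, and the job is handed in when it is done.

```bash
ls; mkdir -p pics
cat > h.py <<'E'
from workcell import *
import numpy as np, cv2
def pts(name,d,uv):
    c=calibration(name);K=np.array(c["mtx"]);R=np.array(c["rotation"]);e=np.array(c["eye"])
    uv=np.atleast_2d(uv).astype(float)
    z=np.array([d[int(v),int(u)] for u,v in uv])
    n=np.linalg.inv(K)@np.c_[uv,np.ones(len(uv))].T
    p=n*z
    return (R@np.vstack([p[0],-p[1],-p[2]])).T+e
E
python3 - <<'E'
from h import *
s=state();print({k:np.round(v,3).tolist() for k,v in s.items()})
for n in("top","side"):
    p,d=capture(n);cv2.imwrite(f"pics/{n}0.png",p[...,::-1]);np.save(f"pics/{n}0.npy",d)
    print(n,{k:np.round(v,3).tolist() for k,v in calibration(n).items()})
E
```

```text
pics
{'clock': 0.0, 'q': [1.108, 0.435, 0.025, 1.574, -0.012, 1.134, -0.075], 'joint_vel': [0.0, 0.0, 0.001, 0.001, 0.001, -0.001, -0.001], 'effort': [0.0, -67.048, 1.025, -31.621, 0.016, 0.013, -0.0], 'position': [0.22, -0.585, 0.239], 'ee_rot': [-3.089, -0.562, 0.001], 'ft_force': [-0.12, 0.188, -0.128], 'torque': [0.026, -0.005, 0.004], 'finger_force': 0.0, 'grip_width': 0.085}
top {'mtx': [[436.838, 0.0, 318.744], [0.0, 436.838, 238.77], [0.0, 0.0, 1.0]], 'eye': [0.416, -0.031, 0.868], 'rotation': [0.143, -0.13, -1.597]}
side {'mtx': [[456.607, 0.0, 322.339], [0.0, 456.607, 236.839], [0.0, 0.0, 1.0]], 'eye': [-0.014, 0.531, 0.604], 'rotation': [0.459, -1.092, -2.08]}
```

View pics/top0.png

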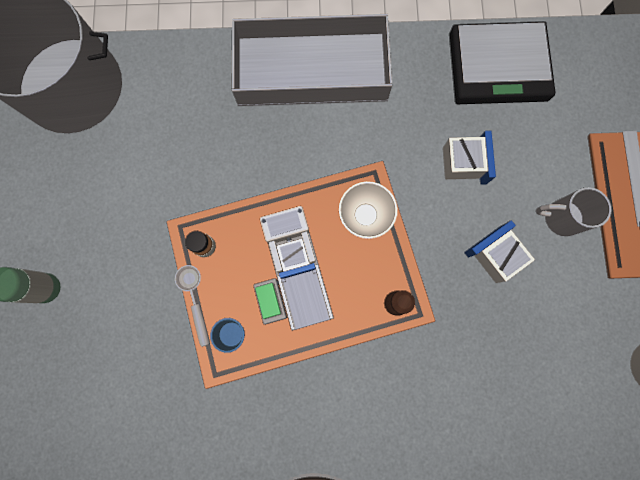

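View pics/side0.png

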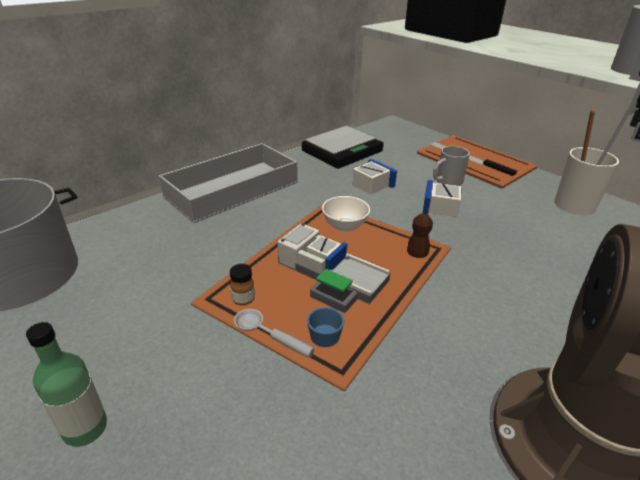

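The slicer is the unit at the centre of the top view. Candidate cassettes are the one seated in the bay at top (295,257), with its blue flange at (298,270), and loose ones at (468,155) and (502,250). The seated one, with the paddle (268,300) beside it, fits the description. I'll fit the frame and confirm it in a crop.

```bash
cat > h.py <<'E'
from workcell import *
import numpy as np, cv2
from scipy.spatial.transform import Rotation as Ro
def cam(n):
    c=calibration(n);R=np.array(c["rotation"]);R=R if R.shape==(3,3) else Ro.from_rotvec(R).as_matrix()
    return np.array(c["mtx"]),R,np.array(c["eye"])
def cloud(n,d):
    K,R,e=cam(n);v,u=np.mgrid[:480,:640]
    x=(u-K[0,2])/K[0,0]*d;y=(v-K[1,2])/K[1,1]*d
    return np.stack([x,-y,-d],-1)@R.T+e
def proj(n,P):
    K,R,e=cam(n);q=(np.atleast_2d(P)-e)@R;q=q*[1,-1,-1];q=q@K.T
    return q[:,:2]/q[:,2:]
def w2s(P,o,yaw):
    c,s=np.cos(yaw),np.sin(yaw);return (np.asarray(P)-[*o,0])@np.array([[c,-s,0],[s,c,0],[0,0,1]])
def s2w(P,o,yaw):
    c,s=np.cos(yaw),np.sin(yaw);return np.asarray(P)@np.array([[c,s,0],[-s,c,0],[0,0,1]])+[*o,0]
E
python3 - <<'E'
from h import *
p=cv2.imread("pics/top0.png");d=np.load("pics/top0.npy");P=cloud("top",d)
h=cv2.cvtColor(p,cv2.COLOR_BGR2HSV)
roi=np.zeros((480,640),bool);roi[150:400,155:445]=1
def m(lo,hi):return (cv2.inRange(h,lo,hi)>0)&roi
b=m((4,120,120),(16,255,255));X=P[b];print("board z",np.median(X[:,2]))
r=cv2.minAreaRect(X[:,:2].astype(np.float32)*1000);print(r)
ang=r[2]; w,l=r[1]
yaw=np.deg2rad(ang if w<l else ang-90);o=np.array(r[0])/1000
print(o,np.rad2deg(yaw))
roi[:]=0;roi[240:340,240:340]=1
for nm,a in(("green",m((45,80,60),(75,255,255))),("blue",m((105,120,60),(125,255,255)))):
    S=w2s(P[a],o,yaw);S=S[S[:,2]>.05];print(nm,len(S),np.round(np.percentile(S,[2,50,98],0)*1000,1).tolist())
T=np.array([[-.011,0,.048],[-.055,0,.03],[-.045,.067,.058],[-.015,.037,.058],[-.015,.084,.058],[-.075,.05,.058],[-.108,.035,.036],[-.108,-.035,.036],[.11,.0,.066]])
uv=proj("top",s2w(T,o,yaw));c=cv2.resize(p[190:340,220:380],None,fx=5,fy=4.0)
c=cv2.resize(p[190:340,220:380],None,fx=4,fy=4,interpolation=cv2.INTER_CUBIC)
for u in uv: cv2.drawMarker(c,tuple(int(x) for x in (u-[220,190])*4+2),(0,0,255),0,10)
cv2.imwrite("pics/crop1.png",c)
s=state();R=Ro.from_rotvec(s["ee_rot"]).as_matrix();print(R.round(3))
E
```

```text
board z 0.008666471845412638
((505.8614196777344, 18.5982666015625), (338.6062316894531, 458.8763427734375), 14.233967781066895)
[0.50586142 0.01859827] 14.233967781066895
green 594 [[-73.7, 50.3, 55.6], [-45.5, 66.5, 58.7], [-17.1, 82.7, 61.6]]
blue 194 [[-12.0, -32.2, 52.2], [-8.4, 0.4, 66.5], [-3.5, 32.2, 68.6]]
[[ 0.936  0.352 -0.001]
 [ 0.352 -0.936  0.001]
 [-0.    -0.001 -1.   ]]
```

View pics/crop1.png

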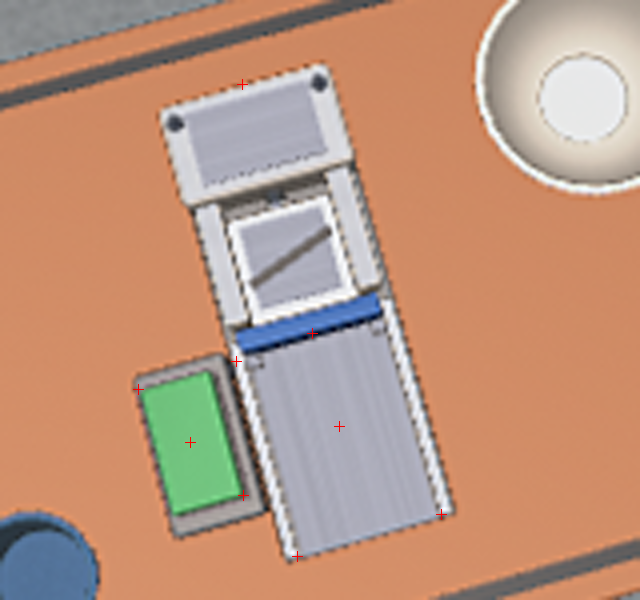

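The crop shows the model points landing on the paddle, flange and runway ends, so the fit is good: origin (0.506, 0.019), yaw 14.2°. The cassette at crop (300,265) is the seated one. I'll put the fingers at slicer x=-46: one at y≈65 over the paddle, the other at y≈1 over the runway. That means turning 6.4° and moving above it.

```bash
python3 -m creep '[[[0,0,0,6.4],[27,-39,0,0],[27,-39,0,0],[27,-39,0,0],[27,-39,0,0],[27,-39,0,0],[27,-39,0,0],[27,-39,0,0],[27,-39,0,0],[27,-39,0,0],[27,-39,0,0],[27,-39,0,0],[27,-39,0,0],[27,-39,0,0],[27,-39,0,0],[0,0,0,0],[0,0,0,0]]]' 59
cat > st.py <<'E'
from h import *
o=np.array([.5059,.0186]);yaw=np.deg2rad(14.23)
s=state();R=Ro.from_rotvec(s["ee_rot"]).as_matrix()
print(round(s["clock"],2),"slicer mm",(w2s(s["position"],o,yaw)*1000).round(1),"yawerr",np.rad2deg(np.arctan2(R[1,0],R[0,0])-yaw).round(2),"tilt",R[:,2].round(3),"F",np.round(s["ft_force"],1),"w",s["grip_width"])
E
python3 st.py
```

```text
clock: 1.8
position: [0.4522, 0.038, 0.2389]
ee_rot: [-3.117, -0.393, 0.001]
ft_force: [-0.1, -0.6, 1.0]
grip_width: 0.0506
finger_force: 0.0
1.8 slicer mm [-47.2  32.  238.9] yawerr 0.15 tilt [-0.001  0.    -1.   ] F [-0.1 -0.6  1. ] w 0.05062136745274227
```

```bash
python3 -m creep '[[[1,-1,30,0],[0,0,35,0],[0,0,35,0],[0,0,30,0],[0,0,10,0],[0,0,0,0],[0,0,0,0]]]'
python3 st.py
python3 - <<'E'
from h import *
p,d=capture("side");cv2.imwrite("pics/side1.png",cv2.resize(p[190:340,240:440],None,fx=4,fy=4,interpolation=cv2.INTER_CUBIC)[...,::-1])
p,d=capture("wrist");cv2.imwrite("pics/wrist1.png",p[...,::-1]);np.save("pics/wrist1.npy",d)
E
```

```text
clock: 2.5
position: [0.4537, 0.0378, 0.1003]
ee_rot: [3.117, 0.387, 0.002]
ft_force: [0.4, 0.2, 0.0]
grip_width: 0.0504
finger_force: 0.0
2.5 slicer mm [-45.9  31.5 100.3] yawerr -0.07 tilt [ 0.001 -0.    -1.   ] F [0.4 0.2 0. ] w 0.05036203742290976
```

View pics/side1.png

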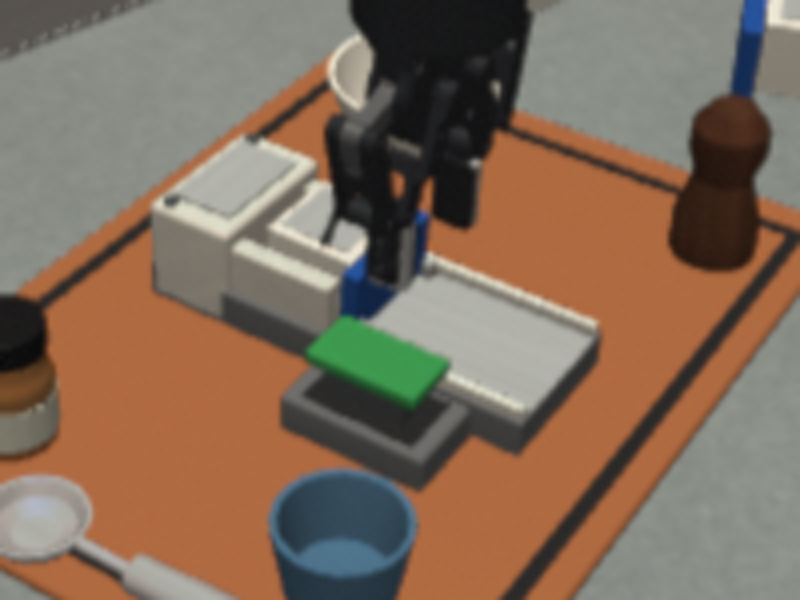

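View pics/wrist1.png

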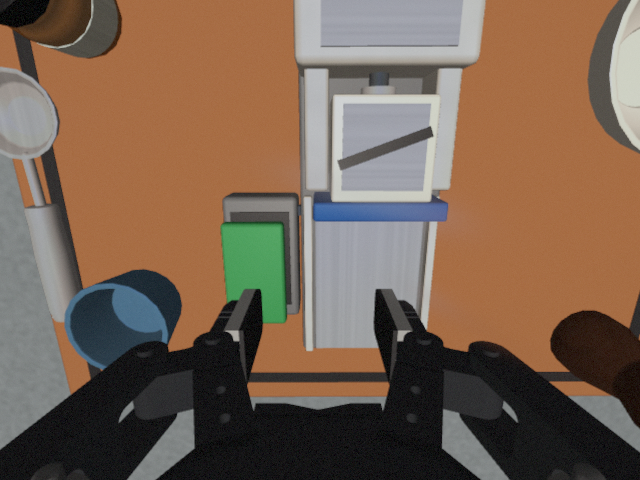

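Side view: both fingers hang above the paddle (375,360) and runway, clear of everything. Wrist view: left finger (245,300) over the paddle, right finger (385,300) over the runway ahead of the blue flange (380,210). I'll get the tip positions from the wrist depth.

Run:
```python
from h import *
o=np.array([.5059,.0186]);yaw=np.deg2rad(14.23)
d=np.load("pics/wrist1.npy");P=w2s(cloud("wrist",d),o,yaw)*1000
for a,b in((190,275),(365,450)):
    v,u=np.mgrid[280:360,a:b];Q=P[v,u].reshape(-1,3);Q=Q[(Q[:,2]>80)&(Q[:,2]<125)]
    print(len(Q),np.percentile(Q,[1,50,99],0).round(1).tolist())
# check flange/paddle by wrist
G=P[250:300,240:270].reshape(-1,3);print("paddle z",np.median(G,0).round(1)); B=P[203:215,330:430].reshape(-1,3);print("flange",np.percentile(B,[2,50,98],0).round(1).tolist())
```

```text
1537 [[-56.6, 57.0, 96.6], [-39.2, 58.4, 113.6], [-34.8, 70.7, 124.8]]
1534 [[-56.5, -6.5, 96.7], [-39.3, 5.7, 113.7], [-34.8, 7.1, 124.7]]
paddle z [-41.1  64.6  58. ]
flange [[-9.7, -23.1, 64.6], [-6.8, 0.9, 66.0], [-4.1, 25.2, 67.3]]
```

Fingers measured: x -57…-35, y 57…71 and -7…7, tip z ≈ 96 mm. This is where they should be. I'll go down to just over the paddle.

```bash
python3 -m creep '[[[0,0,20,0],[0,0,10,0],[0,0,5,0],[0,0,0,0],[0,0,0,0]]]'; python3 st.py
```

```text
clock: 3.1
position: [0.4534, 0.0384, 0.0647]
ee_rot: [3.117, 0.389, 0.001]
ft_force: [-0.3, -0.5, 0.6]
grip_width: 0.0503
finger_force: 0.0
3.1 slicer mm [-46.   32.1  64.7] yawerr -0.01 tilt [ 0.  0. -1.] F [-0.3 -0.5  0.6] w 0.05031781733330318
```

```bash
python3 -m creep '[[[0,0,3,0],[0,0,3,0],[0,0,3,0],[0,0,3,0],[0,0,3,0],[0,0,0,0],[0,0,0,0],[0,0,0,0],[0,0,0,0]]]'; python3 st.py
python3 - <<'E'
from h import *
p,d=capture("side");cv2.imwrite("pics/side2.png",cv2.resize(p[190:340,240:440],None,fx=4,fy=4,interpolation=cv2.INTER_CUBIC)[...,::-1])
p,d=capture("wrist");cv2.imwrite("pics/wrist2.png",p[...,::-1]);np.save("pics/wrist2.npy",d)
E
```

```text
clock: 4.0
position: [0.4533, 0.0383, 0.0493]
ee_rot: [-3.117, -0.388, -0.0]
ft_force: [-0.2, -0.5, 4.2]
grip_width: 0.0501
finger_force: 4.3
4.0 slicer mm [-46.2  32.   49.3] yawerr -0.03 tilt [ 0.  0. -1.] F [-0.2 -0.5  4.2] w 0.050136206766422366
```

View pics/side2.png

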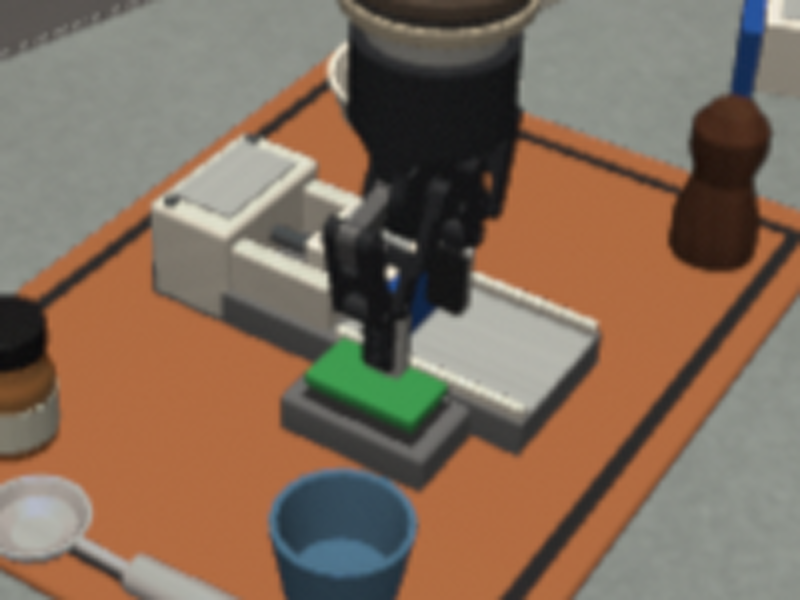

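View pics/wrist2.png

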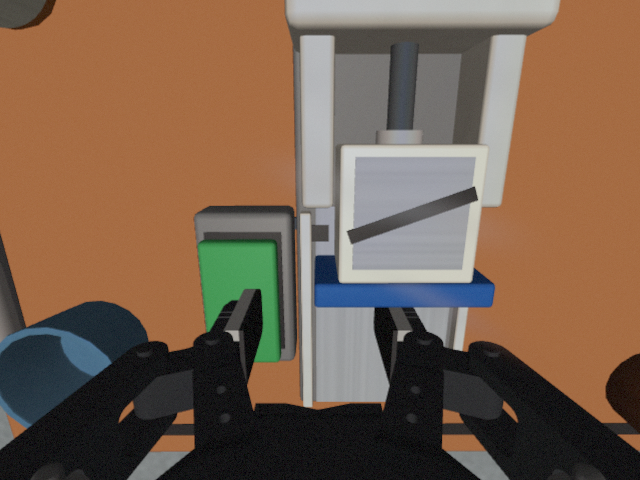

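The cassette has come out part-way (wrist view: blue flange at (400,290), right finger at (390,315)). The sideways force reads only about 0.2 N, so I'll check contact and whether it is at rest.

```bash
cat > chk.py <<'E'
from h import *
o=np.array([.5059,.0186]);yaw=np.deg2rad(14.23)
for i in range(2):
    p,d=capture("wrist");P=w2s(cloud("wrist",d),o,yaw)*1000
    h=cv2.cvtColor(p,cv2.COLOR_RGB2HSV);b=cv2.inRange(h,(105,120,60),(125,255,255))>0;b[:,:305]=0
    Q=P[b&(P[...,2]>63)];F=np.array([state()["ft_force"] for _ in range(5)]).mean(0)
    for ys in((-30,-15),(-8,8),(15,30)):
        q=Q[(Q[:,1]>ys[0])&(Q[:,1]<ys[1])];print(ys,len(q),np.percentile(q[:,0],[2,98]).round(1) if len(q) else "",end=" ")
    f=P[290:360,365:450].reshape(-1,3);f=f[(f[:,2]>46)&(f[:,2]<60)];print("finger",np.percentile(f,[1,99],0).round(1).tolist(),"paddle",np.median(P[255:290,210:235,2]).round(1),F.round(1))
E
python3 chk.py
```

```text
(-30, -15) 934 [-35.  -26.1] (-8, 8) 941 [-35.5 -26.5] (15, 30) 969 [-35.2 -26.1] finger [[-57.9, -5.9, 46.2], [-39.8, 7.5, 59.9]] paddle 44.2 [0.8 0.3 4.2]
(-30, -15) 940 [-35.  -26.1] (-8, 8) 940 [-35.4 -26.5] (15, 30) 958 [-35.1 -26.1] finger [[-57.8, -6.1, 46.5], [-39.9, 7.5, 59.9]] paddle 44.1 [1.1 0.4 5.3]
```

The flange is at x=-35.3 and the finger's face at about -35.2, at rest and square. To be sure of contact I'll nudge 2 mm toward the cassette and see whether it follows.

```bash
python3 -m creep '[[[1,0,0,0],[1,0,0,0],[0,0,0,0],[0,0,0,0],[0,0,0,0],[0,0,0,0],[0,0,0,0]]]'; python3 st.py; python3 chk.py
```

```text
clock: 4.9
position: [0.4534, 0.0384, 0.049]
ee_rot: [3.117, 0.389, -0.005]
ft_force: [-4.8, -0.3, 7.5]
grip_width: 0.0503
finger_force: 5.1
4.9 slicer mm [-46.  32.  49.] yawerr -0.01 tilt [-0.003 -0.001 -1.   ] F [-4.8 -0.3  7.5] w 0.05027747646925653
(-30, -15) 921 [-34.9 -26. ] (-8, 8) 928 [-35.4 -26.4] (15, 30) 954 [-34.9 -26. ] finger [[-57.8, -6.2, 46.2], [-39.5, 7.4, 59.9]] paddle 43.8 [-3.8 -0.7  7.4]
(-30, -15) 918 [-34.9 -26. ] (-8, 8) 932 [-35.4 -26.3] (15, 30) 951 [-35. -26.] finger [[-57.9, -6.1, 46.6], [-39.6, 7.4, 60.0]] paddle 43.8 [-4.3 -0.3  8. ]
```

The force is now 4 N against the cassette's push, so the finger is firmly on the blue front and the paddle is held down. I'll hand it in.

```bash
python3 -c "from workcell import *; print(close_job())"
```

```text
the job is handed in; nothing more can be done
None
```

The job is handed in: the paddle is held down, and the cassette is trapped about 24 mm out of its bay with the waiting finger pressed against its blue front at about 4 N.

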